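Load a bisque cup on the mark-printing dial and index it under the pad

ROBOT

A 6-joint arm with a two-finger parallel gripper is mounted at the origin on the work surface. World frame = base frame: x ahead of the robot, y to its left, z up, the work surface at z = 0. Lengths are in m, angles in rad, forces in N, time in s.
With the tool pointing down it reaches from about 0.35 to 0.975 m from the base axis. Payload 4.9 kg.
Tool frame: the origin (TCP) lies at the centre of the arm's flange, where the gripper is bolted on; the fingertips stand 173 mm ahead of it and the grasp point (between the pads) lies 155 mm ahead of it (ctrl.finger_overhang is the distance from the TCP to the fingertips, in m); z points along the fingers, y is the direction in which the jaws open and shut (so a half turn about z gives the same grasp; the last joint's range is limited). The gripper opens to 85 mm and grips with 20 to 120 N. Pads are 22 mm wide; open, the fingers measure 114 mm over their backs; the gripper's body (76 mm by 85 mm) begins 54 mm behind the grasp point. The pads swing forward as they close: fully open they stand 13 mm farther back than shut.
Start: joints at [1.09, 0.053, 1.613, -0, 1.476, -0.119], TCP at [0.221, 0.585, 0.405] pointing down, gripper open.
Joint ranges: [-3.01, 3.01], [-1.01, 2.22], [0.06, 2.58], [-1.02, 4.17], [0.09, 2.62], [-3.14, 3.14]. Speed limits (rad/s): [2.57, 2.57, 3.14, 3.14, 3.14, 3.14].

INTERFACE

Orientations are given as a rotation vector (axis times angle).
In Python, from station import ctrl, eyes, spotter gives the robot as it stands.
- The arm moves only by the shell command python3 -m crank 'ROWS' [FORCE]. ROWS is JSON, a list of rows, each a list of 7 numbers: the turn, a rotation vector about the tool's x, y, z in rad, then the shift along the tool's x, y, z in mm, then the closure, from -1 (fully open) to 1 (shut). A call has 1 to 8 rows; each row shifts and turns the pose as measured when the row begins, along the tool's axes as they then stand; what a row does not reach is not made up. A row lasts 1/12 s, in which the tool goes at most 41.7 mm and 7.16 degrees, less where a joint would pass 70% of its speed; a pose out of reach is approached as far as the arm can. A call is refused whole if a number of a shift passes 41.7 or a number of a turn 0.125, either way. A call with a gripper value outside its range is refused whole. The fingers move at their own pace and stop on an object; FORCE is the grip in N (left out, the last holds). Time passes only in rows, so rows that do not move let the fingers close. It gives the time, the measured TCP pose, the force and the opening at its end, in the units of the state.
- ctrl.get_obs(): the state, without advancing time (a new reading comes with each control period).
- eyes.get_image(name): name is "scene" or "side" or "wrist"; returns a dict with "image" (384x512x3 uint8, red, green, blue), "vertical_fov" (degrees; the focal length in pixels is half the picture's height over the tangent of half this angle, whatever the lens; pixels are square), "cx", "cy" (the principal point, pixels), "rvec" (rotation vector, rad) and "tvec" (3), from world to camera coordinates, as OpenCV has them; the wrist camera has in their place "mount" (4x4, takes a point from camera to tool coordinates, whose origin is the TCP and whose axes are the flange's). Camera axes: x right, y down, z forward; pixel columns grow to the right and rows downward; lengths in m; the calibration is good to about 2 mm. A picture is of the moment at which its call begins: read the wrist's pose just before it. There is no depth.
- ctrl.finish_job(): hands the job in, once; it reports no verdict.
Trained networks look in a picture, given as the dict that the camera call returned (one of the last four; its "shot" number tells which), for a name from the list of things; names that differ only in an ending like _2 or _b are one class to them, and where a whole thing is asked for, a point or a joint stands for the part that bears it (a point fixed in the world has none). Each returns a list of dicts, best first, with "confidence" (0 to 1); they miss things now and then, are a little off and sometimes report something else, mostly with a low value. They report only what shows in the picture. A call takes as long as a camera call. They do not tell look-alikes from the thing itself.
- spotter.look_for(query, picture): "centre" ([x, y, z] in m, in world coordinates, good to about 4 mm: the middle of the surface that is visible of it).
- spotter.outline_of(query, picture): "region" (384x512 bool, what is visible of it).
- spotter.mark_of(query, picture): "centre" ([x, y, z] in m, in world coordinates, good to about 4 mm: a listed point, or the origin of a listed thing).
The state is a dict: "t": time; "q": joint angles; "dq": joint speeds; "effort": joint torques, N m; "tool_pos": TCP position; "tool_rot": TCP orientation; "contact_force": force on the tool from outside, world axes, zero at the start; "wrist_torque": the same for the moment, N m; "opening": finger opening in m.
Only numpy, scipy, OpenCV 4.12 (cv2) and the standard library are available. Lean on these libraries where they do the work, as an engineer would, in place of code of your own. Each camera call takes 0.05 s, during which the arm holds its last target.

TASK

Set the small bisque cup that stands loose on the table, foot up as it is, into the empty nest at the loading station of the mark-printing press (the empty nest one station away from the printing pad), and press it firmly down past the spring plungers onto its stop, about 15 N held for half a second and never more than 30 N, because bisque is brittle. Then turn the dial by its central bar knob one click, counter-clockwise seen from above, so that this cup stops under the printing pad with the click roller dropped in. Leave the other things on the table alone.

Things in the scene. Friction and masses are not known exactly. Their poses are not given: they have to be found in the camera images.
- cup: the cup to load: handleless bisque-fired cup (cream, unglazed) standing rim down, foot ring up; 52 mm across, 50 mm tall, straight sides to 43 mm up, then a foot ring 41 mm across; 60 to 130 g. The rim edge is rounded off by 2.5 mm over the lowest 4 mm. Origin: centre of the rim plane (the underside as it stands); z up.
- press: mark-printing press: grey base with an aluminium dial 308 mm across, upper face 55 mm above the table, with five ring nests on a circle of radius 115 mm, 72 degrees apart. Origin: on the table on the dial's axis; z up. In its frame the loading station lies at -x, the printing station at 252 degrees (counter-clockwise from +x), the click-roller block, 74 mm high, at +x, 205 mm out.
- nest: the empty nest at the loading station, carried round by the dial: aluminium ring 70 mm outside, bore 54.4 mm, mouth 18 mm above the dial's face. On its floor lies the stop, a white disc adjusted to the ware: its face is anywhere from 4 to 8 mm above the dial's face (14 to 10 mm below the mouth) and is not measured: feel for it. Origin: on the ring's axis at the dial's face; z up.
- mouth (a point): centre of the loading nest's mouth, 73 mm above the table. 3.5 mm below it three steel spring plungers, 120 degrees apart, stick 2.3 mm into the path of the cup's side; pushing the cup past and along them takes about 2 to 7 N, and without a push the cup stays stuck on them. The stop below is hard: come down on it slowly (about 5 mm/s), or the force runs past 30 N before it is felt.
- pad (a point): lowest point of the grey printing pad, 118 mm above the table, over the centre of the printing station. A cup fully home passes 5 to 9 mm under it; one that is not fouls it. The head above is 34 mm wide, 166 to 200 mm above the table, its inner end 106 mm from the dial's axis; the column is outside the dial, its ball lever reaches up to 245 mm.
- knob (a point): centre of the gripping part of the dial's knob, on the dial's axis, 170 mm above the table: a black upright bar 52 mm long (along this point's x), 13 mm thick (along its y), from 151 to 185 mm above the table, on a round spindle 20 mm across. Turns with the dial.
- dial (a joint): angle of the dial in rad: 0 at the start with the roller in its click, growing counter-clockwise seen from above; the next click is at 1.257 (72 degrees). Turning it takes about 0.05 N m between clicks and 0.15 to 0.3 N m to leave or enter one: a sprung roller climbs over a steel pin within 7 degrees of each click, and past the pin it pulls the dial in by itself.
- vase: bystander: bisque bud vase with a narrow neck, 54 mm across, 92 mm tall. Origin: centre of its underside.
- tub: bystander: open white plastic tub, 92 mm across, 95 mm tall. Origin: centre of its underside.
- stamp: bystander: wooden block stamp, 36 x 28 x 27 mm. Origin: centre of its underside.
- old_cup (a point): centre of the foot, 111 mm above the table, of the cup already printed, which stands under the pad at the start; another like it stands one station further counter-clockwise. Both are fixed in the dial. The other two nests are empty and are left so.
Not all that is in view belongs to the job. Leave any purple look-alike of the cup alone.

How it is judged:
By the outcome, as a careful person would: the job done as asked, in the order asked, and still so for the second after the job is handed in, with the robot touching nothing.
It also fails if it takes over 64 s, if anything falls off the work surface, if the arm or the gripper's body presses on something with over 40 N, if the wrist force passes 120 N, or if a joint passes its speed limit or range.

## Working session

There is one attempt and no reset: what is moved stays moved. The work goes in short steps, Python scripts to look and compute and a shell command to move; the robot and the scene stay as the last step left them, time stands still between calls to the robot, and variables do not carry over. Pictures are saved under pics/ and viewed, and the job is handed in when it is done.

```bash
ls; mkdir -p pics; cat > h.py <<'E'
from station import ctrl, eyes, spotter
import numpy as np, cv2
from scipy.spatial.transform import Rotation as R
def save(p,n): cv2.imwrite(f'pics/{n}.png',cv2.cvtColor(p['image'],cv2.COLOR_RGB2BGR))
E
python3 - <<'E'
from h import *
o=ctrl.get_obs(); print(o['t'],o['tool_pos'],o['tool_rot'],o['opening'],o['contact_force'],ctrl.finger_overhang)
print(R.from_rotvec(o['tool_rot']).as_matrix().round(3))
for c in ['scene','side']:
    p=eyes.get_image(c); save(p,c+'0')
    print(c,p['vertical_fov'],p['cx'],p['cy'],p['rvec'],p['tvec'])
    for q in ['cup','press','nest','mouth','pad','knob','vase','tub','stamp','old_cup']:
        for f in (['mark_of'] if q!='cup' else ['mark_of','look_for']):
            print(q,f,[(np.round(d['centre'],3).tolist(),round(d['confidence'],2)) for d in getattr(spotter,f)(q,p)][:4])
print(ctrl.get_obs()['t'])
E
```

```text
pics
0.0 [0.22107842 0.58430196 0.40347804] [-5.65078456e-01 -3.08974945e+00  3.02280452e-03] 0.0852082919618006 [ 0.0444373   0.61940687 -0.15492254] 0.1734
[[-0.935  0.354 -0.001]
 [ 0.354  0.935 -0.002]
 [ 0.    -0.002 -1.   ]]
scene 46.2928945537087 258.80179152559015 190.81679331417737 [ 1.21943616  2.55004866 -0.71121123] [ 0.27329728 -0.41151514  1.40993444]
cup mark_of [([0.759, 0.399, -0.002], 0.9), ([0.606, 0.267, -0.003], 0.78), ([0.727, 0.275, -0.003], 0.7)]
cup look_for [([0.61, 0.271, 0.047], 0.73), ([0.734, 0.277, 0.046], 0.68), ([0.768, 0.392, 0.046], 0.58)]
press mark_of [([0.574, -0.07, -0.002], 0.8)]
nest mark_of [([0.459, -0.037, 0.057], 0.7)]
mouth mark_of [([0.464, -0.038, 0.071], 0.56)]
pad mark_of [([0.509, -0.166, 0.12], 0.97)]
knob mark_of [([0.574, -0.07, 0.17], 0.88)]
vase mark_of [([0.513, 0.405, -0.001], 0.94)]
tub mark_of [([0.436, 0.256, 0.001], 0.87)]
stamp mark_of [([0.659, 0.39, 0.005], 0.71)]
old_cup mark_of [([0.516, -0.168, 0.113], 0.81)]
side 54.52210638314715 252.47211719446057 194.30573207153412 [ 0.84583676 -2.59096709  1.01341027] [0.56508001 0.24813279 0.71534624]
cup mark_of [([0.727, 0.278, 0.001], 0.76), ([0.601, 0.27, -0.004], 0.74), ([0.762, 0.391, -0.001], 0.56)]
cup look_for [([0.719, 0.284, 0.043], 0.89), ([0.589, 0.279, 0.046], 0.66), ([0.75, 0.397, 0.044], 0.58)]
press mark_of [([0.578, -0.07, 0.002], 0.82)]
nest mark_of [([0.467, -0.036, 0.054], 0.63), ([0.505, -0.165, 0.124], 0.16)]
mouth mark_of [([0.46, -0.042, 0.069], 0.94)]
pad mark_of [([0.505, -0.167, 0.123], 0.67), ([0.601, 0.271, 0.0], 0.3)]
knob mark_of [([0.575, -0.065, 0.167], 0.59), ([0.576, -0.069, -0.0], 0.31)]
vase mark_of [([0.516, 0.405, 0.0], 0.56)]
tub mark_of [([0.434, 0.254, 0.001], 0.9)]
stamp mark_of [([0.654, 0.392, -0.004], 0.85)]
old_cup mark_of [([0.51, -0.163, 0.116], 0.82)]
1.2
```

View pics/scene0.png

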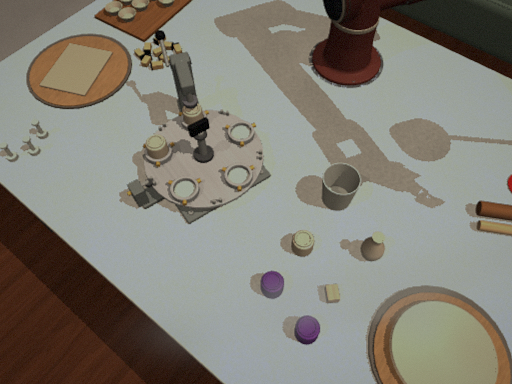

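View pics/side0.png

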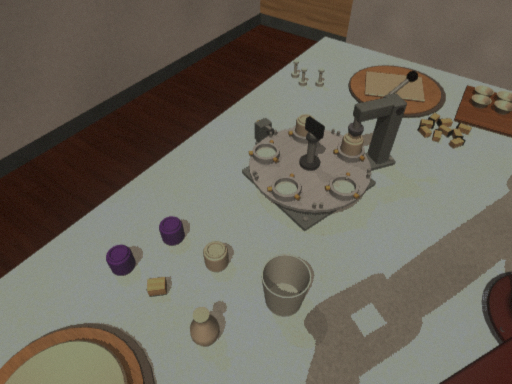

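The cream cup is at scene (303,242) and side (216,256), so about (0.604, 0.269). The two purple ones are look-alikes. I'm moving over the cup next.

```bash
python3 -m crank '[[0,0,0,-40,-13,0,-1],[0,0,0,-40,-13,0,-1],[0,0,0,-40,-13,0,-1],[0,0,0,-40,-13,0,-1],[0,0,0,-40,-13,0,-1],[0,0,0,-40,-13,0,-1],[0,0,0,-40,-13,0,-1],[0,0,0,-40,-13,0,-1]]' 30; cat >> h.py <<'E'
def rel(x,y,z=None):
    o=ctrl.get_obs(); M=R.from_rotvec(o['tool_rot']).as_matrix(); p=o['tool_pos']
    d=np.array([x,y,p[2] if z is None else z])-p
    print('t',round(o['t'],2),'pos',p.round(4),'f',np.round(o['contact_force'],1),'open',round(o['opening'],4),'toolshift mm',(M.T@d*1000).round(1))
    print('rot dev',(M.T@np.array([0,0,-1])).round(4),'jaw ang',round(np.degrees(np.arctan2(M[1,1],M[0,1])),2),'q',np.round(o['q'],2))
E
python3 -c "
from h import *
rel(.604,.269)"
```

```text
t: 1.87
tool_pos: [0.4807, 0.3778, 0.405]
tool_rot: [-0.54, -3.094, -0.007]
contact_force: [0.3, 0.6, -0.1]
opening: 0.0852
t 1.87 pos [0.4807 0.3778 0.405 ] f [ 0.3  0.6 -0.1] open 0.0852 toolshift mm [-152.9  -60.7   -0.5]
rot dev [-0.0014 -0.0042  1.    ] jaw ang 70.21 q [ 0.54  0.02  1.65  0.    1.47 -0.68]
```

```bash
python3 -m crank '[[0,0,0,-38,-15,0,-1],[0,0,0,-38,-15,0,-1],[0,0,0,-38,-15,0,-1],[0,0,0,-25,-10,0,-1],[0,0,0,0,0,0,-1]]'; python3 - <<'E'
from h import *
rel(.604,.269)
p=eyes.get_image('wrist'); save(p,'w1'); print(p['vertical_fov'],p['cx'],p['cy'],p['mount'].round(3).tolist())
for q in ['cup','tub','vase','stamp']: print(q,[(np.round(d['centre'],3).tolist(),round(d['confidence'],2)) for d in spotter.mark_of(q,p)][:4])
E
```

```text
t: 2.28
tool_pos: [0.5995, 0.2703, 0.4049]
tool_rot: [0.551, 3.09, 0.006]
contact_force: [-0.6, -0.3, -0.5]
opening: 0.0853
t 2.28 pos [0.5995 0.2703 0.4049] f [-0.6 -0.3 -0.5] open 0.0853 toolshift mm [-4.7  0.4  0. ]
rot dev [ 0.0021 -0.0044  1.    ] jaw ang 69.76 q [ 0.31  0.13  1.53  0.    1.48 -0.91]
60.489035283839996 260.049989474782 190.1990710341015 [[-0.001, -0.954, -0.299, 0.076], [1.0, -0.0, -0.001, 0.001], [0.001, -0.299, 0.954, 0.031], [0.0, 0.0, 0.0, 1.0]]
cup [([0.757, 0.392, -0.0], 0.98), ([0.724, 0.275, -0.003], 0.97), ([0.603, 0.27, 0.004], 0.68)]
tub [([0.434, 0.254, -0.003], 0.58)]
vase [([0.519, 0.406, 0.002], 0.86)]
stamp [([0.657, 0.385, -0.003], 0.55)]
```

View pics/w1.png

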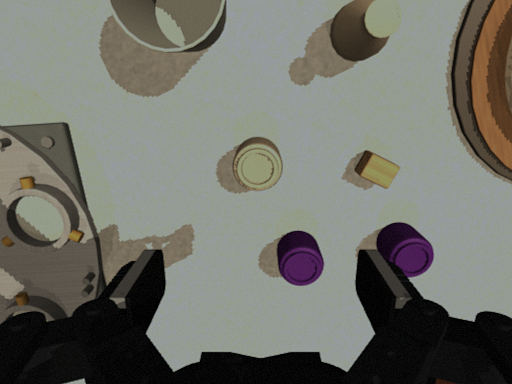

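Wrist view: cream cup foot centre at (258,167), purple cups at (301,262) and (405,252), tub at the top, stamp at (377,169). I'll turn the foot pixel into a position.

```bash
cat >> h.py <<'E'
def pose(o=None):
    o=o or ctrl.get_obs(); T=np.eye(4); T[:3,:3]=R.from_rotvec(o['tool_rot']).as_matrix(); T[:3,3]=o['tool_pos']; return T
def ray(p,u,v,z,T=None):
    f=192/np.tan(np.radians(p['vertical_fov']/2)); d=np.array([(u-p['cx'])/f,(v-p['cy'])/f,1])
    if 'mount' in p: C=(pose() if T is None else T)@p['mount']
    else:
        C=np.eye(4); Rm=R.from_rotvec(np.ravel(p['rvec'])).as_matrix(); C[:3,:3]=Rm.T; C[:3,3]=-Rm.T@np.ravel(p['tvec'])
    w=C[:3,:3]@d; c=C[:3,3]; return c+w*(z-c[2])/w[2]
E
python3 - <<'E'
from h import *
p=eyes.get_image('wrist')
print('wrist',ray(p,258,167,.05).round(4))
g=cv2.cvtColor(p['image'],cv2.COLOR_RGB2GRAY)
cv2.imwrite('pics/w1z.png',cv2.resize(p['image'][120:210,210:310,::-1],None,fx=7,fy=6.5,interpolation=2))
for c in ['scene','side']:
    p=eyes.get_image(c)
    u,v=((303,236) if c=='scene' else (217,248)); print(c,ray(p,u,v,.05).round(4))
    cv2.imwrite(f'pics/{c}z.png',cv2.resize(p['image'][v-40:v+40,u-50:u+50,::-1],None,fx=7,fy=7))
E
```

```text
wrist [0.5965 0.2759 0.05  ]
scene [0.5988 0.2649 0.05  ]
side [0.5994 0.2632 0.05  ]
```

View pics/w1z.png

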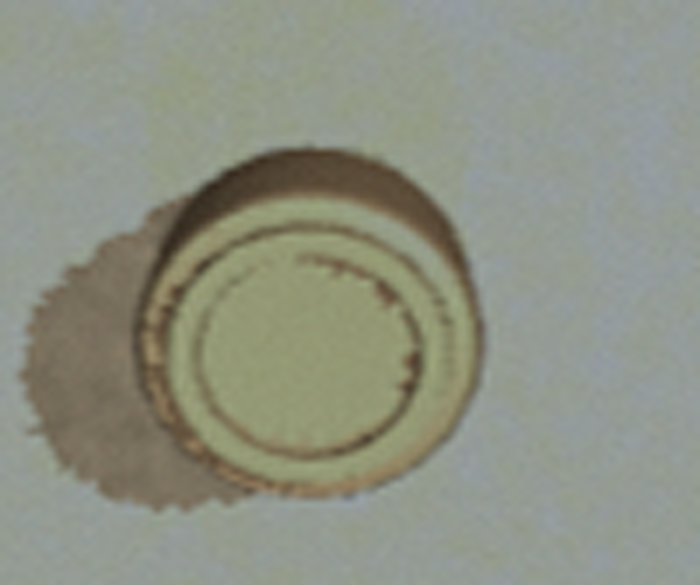

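View pics/scenez.png

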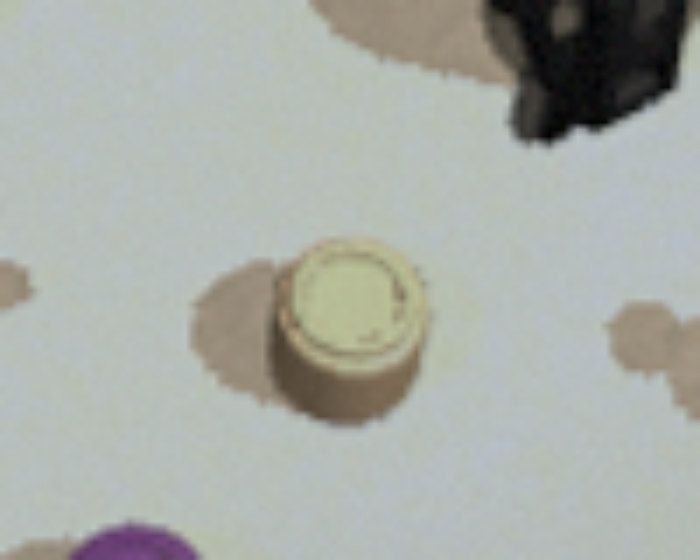

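```bash
python3 - <<'E'
from h import *
p=eyes.get_image('wrist')
print('wrist',ray(p,254.6,174.6,.05).round(4)); rel(.604,.27)
for c in ['scene','side']:
    p=eyes.get_image(c)
    if c=='scene':print(c,ray(p,303.6,239,.05).round(4))
    else:
        m=cv2.imread('pics/sidez.png'); 
E
```

```text
wrist [0.6031 0.2697 0.05  ]
t 2.73 pos [0.5955 0.275  0.4053] f [-0.3  0.2  0.2] open 0.0855 toolshift mm [-9.7 -1.9 -0. ]
rot dev [ 6.0e-04 -5.5e-03  1.0e+00] jaw ang 70.17 q [ 0.32  0.12  1.54  0.    1.48 -0.91]
scene [0.6041 0.2705 0.05  ]
```

View pics/sidez.png

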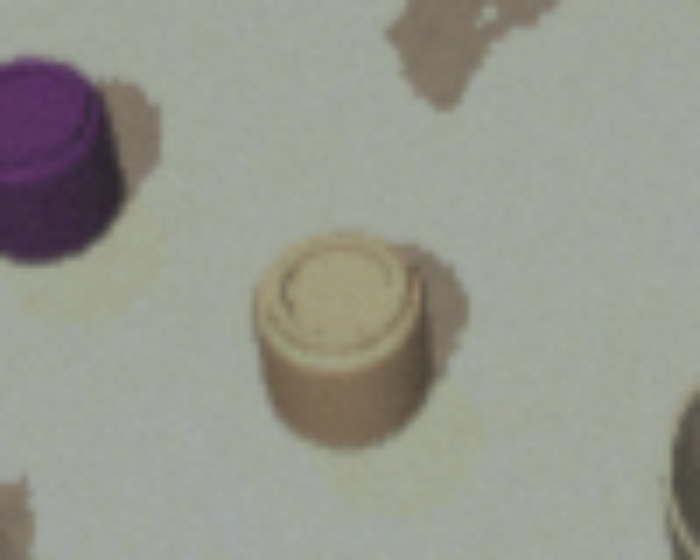

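```bash
python3 -m crank '[[0,0,0,-9,-2,0,-1],[0,0,0,0,0,36,-1],[0,0,0,0,0,36,-1],[0,0,0,0,0,36,-1],[0,0,0,0,0,0,-1],[0,0,0,0,0,0,-1]]'; python3 - <<'E'
from h import *
rel(.6035,.27,.192)
E
```

```text
t: 3.33
tool_pos: [0.6072, 0.2706, 0.2999]
tool_rot: [0.536, 3.083, 0.015]
contact_force: [-0.2, -0.2, 1.6]
opening: 0.0859
t 3.33 pos [0.6072 0.2706 0.2999] f [-0.2 -0.2  1.6] open 0.0859 toolshift mm [  4.4  -3.1 107.8]
rot dev [ 0.0103 -0.0117  0.9999] jaw ang 70.26 q [ 0.31  0.22  1.61  0.    1.3  -0.92]
```

```bash
python3 -m crank '[[0,0,0,4,-2,30,-1],[0,0,0,0,0,30,-1],[0,0,0,0,0,20,-1],[0,0,0,0,0,0,-1],[0,0,0,0,0,0,-1]]'; python3 - <<'E'
from h import *
rel(.6035,.27,.192)
p=eyes.get_image('wrist'); save(p,'w2')
rel(.6035,.27,.192)
E
```

```text
t: 3.75
tool_pos: [0.6095, 0.2716, 0.2304]
tool_rot: [0.534, 3.068, 0.026]
contact_force: [0.4, -0.3, 0.3]
opening: 0.0853
t 3.75 pos [0.6095 0.2716 0.2304] f [ 0.4 -0.3  0.3] open 0.0853 toolshift mm [ 6.  -4.3 38.2]
rot dev [ 0.0236 -0.0214  0.9995] jaw ang 70.27 q [ 0.31  0.3   1.64  0.    1.17 -0.92]
t 3.8 pos [0.6095 0.2716 0.2307] f [ 0.2 -0.5  0.2] open 0.0854 toolshift mm [ 6.  -4.4 38.5]
rot dev [ 0.0241 -0.0216  0.9995] jaw ang 70.27 q [ 0.31  0.3   1.64  0.    1.17 -0.92]
```

View pics/w2.png

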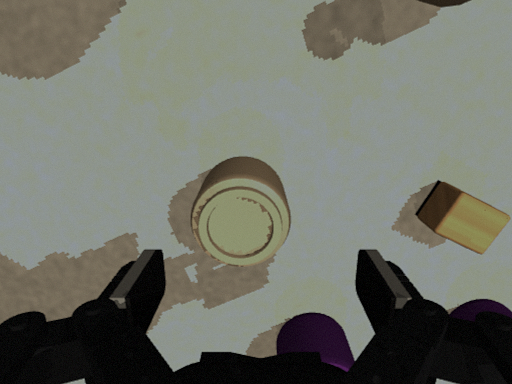

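The tilt drifts as the arm moves, so I'll correct it with turns and add that to the helper.

```bash
cat >> h.py <<'E'
    
def st(x,y,z=None,yaw=None):
    rel(x,y,z); M=pose()[:3,:3]; t=M.T@np.array([0,0,-1]); tv=np.array([-t[1],t[0],0])
    if yaw is not None:
        c=np.degrees(np.arctan2(M[1,1],M[0,1])); tv[2]=-np.radians((yaw-c+180)%360-180)
    print('turn',tv.round(4))
E
python3 -m crank '[[0.021,0.024,0,5,-3,0,-1],[0,0,0,0,0,0,-1],[0,0,0,0,0,0,-1]]'; python3 -c "
from h import *
st(.6035,.27,.192)"
```

```text
t: 4.05
tool_pos: [0.6065, 0.2711, 0.2389]
tool_rot: [0.537, 3.086, 0.009]
contact_force: [0.1, -0.3, -0.6]
opening: 0.0853
t 4.05 pos [0.6065 0.2711 0.2389] f [ 0.1 -0.3 -0.6] open 0.0853 toolshift mm [ 2.8 -2.4 46.8]
rot dev [ 0.0085 -0.007   0.9999] jaw ang 70.26 q [ 0.31  0.29  1.64  0.    1.2  -0.92]
turn [0.007  0.0085 0.    ]
```

```bash
python3 -m crank '[[0.007,0.008,0,3,-2,15,-1],[0.003,0.003,0,0,0,15,-1],[0.003,0.003,0,0,0,10,-1],[0.003,0.003,0,0,0,0,-1],[0,0,0,0,0,0,-1]]'; python3 -c "
from h import *
st(.6035,.27,.192)"
```

```text
t: 4.47
tool_pos: [0.6047, 0.2708, 0.1993]
tool_rot: [-0.538, -3.091, 0.007]
contact_force: [-0.5, -0.1, 0.1]
opening: 0.0855
t 4.47 pos [0.6047 0.2708 0.1993] f [-0.5 -0.1  0.1] open 0.0855 toolshift mm [ 0.8 -1.1  7.3]
rot dev [-0.0032  0.0053  1.    ] jaw ang 70.26 q [ 0.31  0.34  1.65 -0.    1.16 -0.92]
turn [-0.0053 -0.0032  0.    ]
```

```bash
python3 -m crank '[[-0.004,-0.003,0,1,-1,7,-1],[0,0,0,0,0,0,-1],[0,0,0,0,0,0,0.2],[0,0,0,0,0,0,1],[0,0,0,0,0,0,1],[0,0,0,0,0,0,1],[0,0,0,0,0,0,1]]' 28; python3 - <<'E'
from h import *
st(.6035,.27,.192)
p=eyes.get_image('wrist'); save(p,'w3')
p=eyes.get_image('side'); cv2.imwrite('pics/s3.png',cv2.resize(p['image'][170:330,120:340,::-1],None,fx=3.5,fy=3.5))
E
```

```text
t: 5.05
tool_pos: [0.603, 0.2699, 0.1905]
tool_rot: [-0.538, -3.094, 0.003]
contact_force: [-0.4, 0.5, -1.5]
opening: 0.0513
t 5.05 pos [0.603  0.2699 0.1905] f [-0.4  0.5 -1.5] open 0.0513 toolshift mm [-0.4  0.2 -1.5]
rot dev [-0.0012  0.002   1.    ] jaw ang 70.26 q [ 0.31  0.34  1.66 -0.    1.14 -0.92]
turn [-0.002  -0.0012  0.    ]
```

View pics/w3.png

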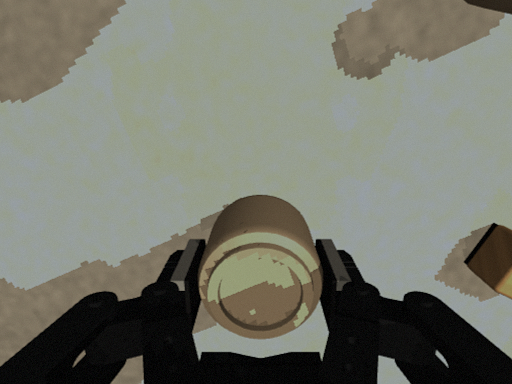

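View pics/s3.png

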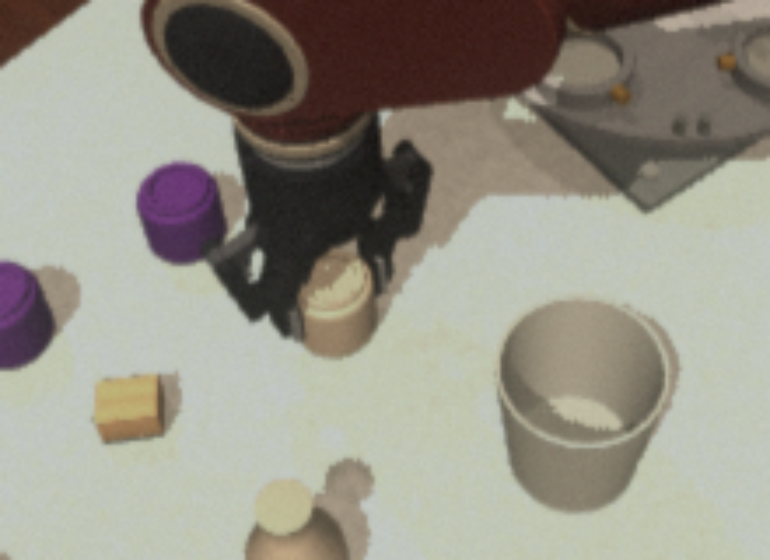

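The cup is held: opening 51 mm, centred between the pads, and the surroundings are undisturbed. Next is the lift.

```bash
python3 -m crank '[[0,0,0,0,0,-20,1],[0,0,0,0,0,-35,1],[0,0,0,0,0,-35,1],[0,0,0,0,0,-35,1],[0,0,0,0,0,-35,1],[0,0,0,0,0,-35,1],[0,0,0,0,0,0,1]]'; python3 -c "
from h import *
st(.53,-.05,.41)"
```

```text
t: 5.73
tool_pos: [0.602, 0.2698, 0.3873]
tool_rot: [-0.536, -3.082, 0.012]
contact_force: [1.6, 0.5, 1.0]
opening: 0.0507
t 5.73 pos [0.602  0.2698 0.3873] f [1.6 0.5 1. ] open 0.0507 toolshift mm [ -40.  -325.5  -20. ]
rot dev [-0.0119  0.01    0.9999] jaw ang 70.26 q [ 0.31  0.15  1.54 -0.    1.47 -0.92]
turn [-0.01   -0.0119  0.    ]
```

```bash
python3 -m crank '[[-0.01,-0.012,0,-5,-40,-3,1],[0,0,0,-5,-40,-3,1],[0,0,0,-5,-40,-3,1],[0,0,0,-5,-40,-2,1],[0,0,0,-5,-40,-2,1],[0,0,0,-5,-40,-2,1],[0,0,0,-5,-40,-2,1],[0,0,0,-5,-30,-2,1]]'; python3 -c "
from h import *
st(.53,-.05,.41)"
```

```text
t: 6.4
tool_pos: [0.5333, -0.0401, 0.4089]
tool_rot: [0.516, 3.088, 0.008]
contact_force: [0.8, -0.6, -0.2]
opening: 0.0511
t 6.4 pos [ 0.5333 -0.0401  0.4089] f [ 0.8 -0.6 -0.2] open 0.0511 toolshift mm [ -0.1 -10.4  -1.1]
rot dev [ 0.0095 -0.0067  0.9999] jaw ang 71.05 q [-0.22 -0.17  1.82  0.01  1.48 -1.46]
turn [0.0067 0.0095 0.    ]
```

```bash
python3 -m crank '[[0.006,0.009,0,0,-5,0,1],[0,0,0,0,0,0,1],[0,0,0,0,0,0,1]]'; python3 - <<'E'
from h import *
st(.53,-.05,.41)
T=pose(); p=eyes.get_image('wrist'); save(p,'w4'); np.save('T4',T)
for q in ['nest','mouth','knob','press','pad']: print(q,[(np.round(d['centre'],4).tolist(),round(d['confidence'],2)) for d in spotter.mark_of(q,p)][:4])
E
```

```text
t: 6.65
tool_pos: [0.5302, -0.0504, 0.4091]
tool_rot: [0.531, 3.095, -0.002]
contact_force: [-0.2, 1.0, -0.5]
opening: 0.0512
t 6.65 pos [ 0.5302 -0.0504  0.4091] f [-0.2  1.  -0.5] open 0.0512 toolshift mm [ 0.3  0.4 -0.9]
rot dev [1.6e-03 7.0e-04 1.0e+00] jaw ang 70.51 q [-0.23 -0.17  1.82 -0.    1.49 -1.47]
turn [-0.0007  0.0016  0.    ]
nest [([0.4626, -0.0352, 0.0544], 0.94)]
mouth [([0.4631, -0.0363, 0.0739], 0.63)]
knob [([0.4665, -0.037, 0.0565], 0.27)]
press [([0.5729, -0.0695, -0.0005], 0.81)]
pad [([0.5104, -0.1663, 0.1166], 0.6)]
```

View pics/w4.png

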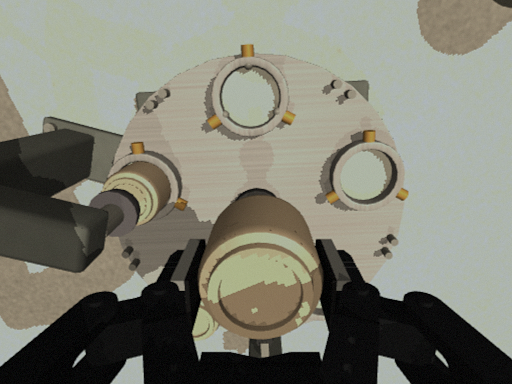

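The loading nest ring is at about (249,96), the printing station with the pad at (130,200), and another empty nest at (367,175). Zooming in to fit the ring edges.

```bash
python3 - <<'E'
import cv2
m=cv2.imread('pics/w4.png'); cv2.imwrite('pics/w4z.png',cv2.resize(m[40:150,190:310],None,fx=6,fy=5.4,interpolation=cv2.INTER_CUBIC)[:, :])
E
```

```text
(no output)
```

View pics/w4z.png

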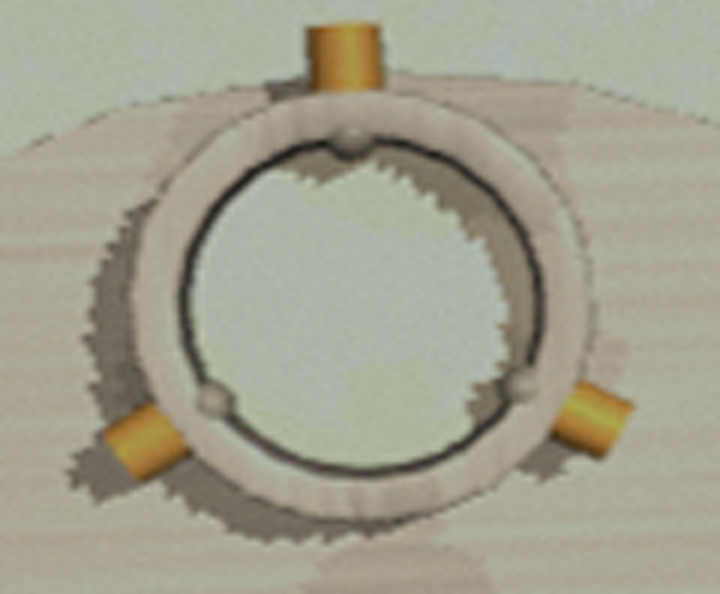

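```bash
python3 - <<'E'
from h import *
T=np.load('T4.npy'); p=eyes.get_image('wrist')
print('w',ray(p,250.6,96.6,.073,T).round(4))
for c in ['scene','side']:
    p=eyes.get_image(c); save(p,c+'5')
    ra=None
m=cv2.imread('pics/scene0.png'); a=cv2.resize(m[105:215,125:275],None,fx=5,fy=5,interpolation=cv2.INTER_CUBIC); cv2.imwrite('pics/sz.png',a)
m=cv2.imread('pics/side0.png'); a=cv2.resize(m[105:215,240:390],None,fx=5,fy=5,interpolation=cv2.INTER_CUBIC); cv2.imwrite('pics/dz.png',a)
E
```

```text
w [ 0.464  -0.0349  0.073 ]
```

View pics/sz.png

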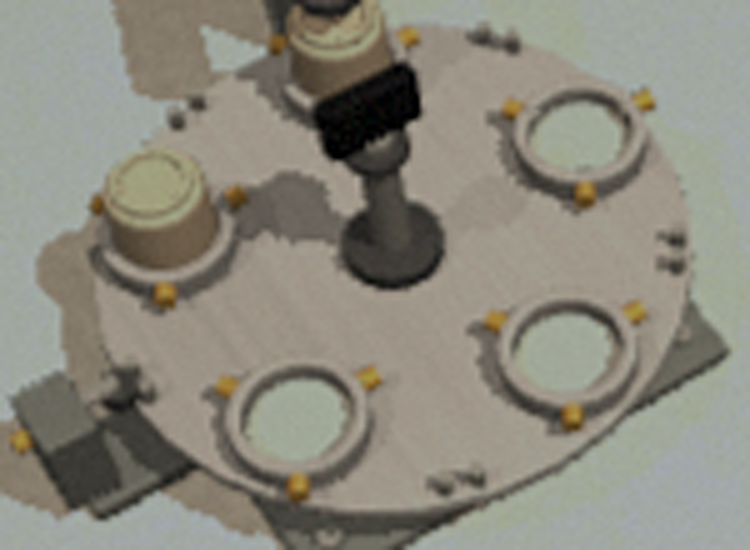

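View pics/dz.png

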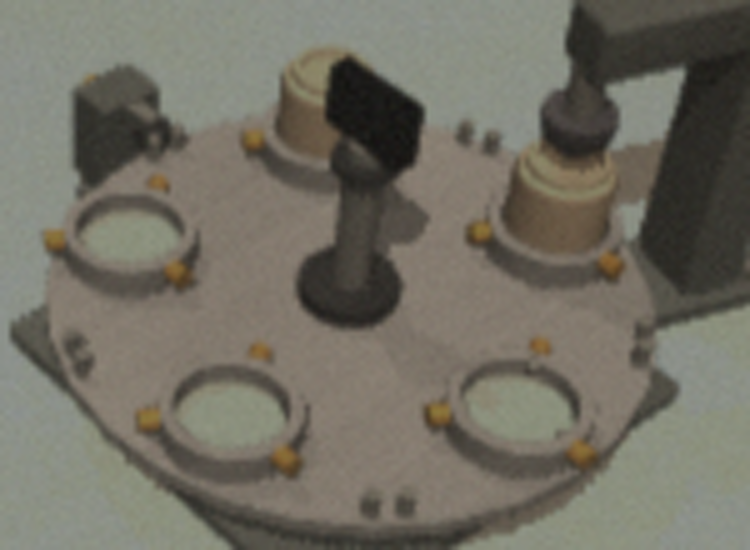

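```bash
python3 - <<'E'
from h import *
p=eyes.get_image('scene'); print(ray(p,240.8,131.8,.073).round(4))
p=eyes.get_image('side'); print(ray(p,343.6,186,.073).round(4))
# refine wrist w/ projected circle overlays
T=np.load('T4.npy'); p=eyes.get_image('wrist'); C=T@p['mount']; W=np.linalg.inv(C); f=192/np.tan(np.radians(p['vertical_fov']/2))
m=cv2.resize(cv2.imread('pics/w4.png')[40:150,190:310],None,fx=6,fy=5.4,interpolation=cv2.INTER_CUBIC)
for r in (.0272,.035):
  a=np.linspace(0,6.283,200); X=np.c_[.464+r*np.cos(a),-.035+r*np.sin(a),0*a+.073,0*a+1]@W.T
  u=f*X[:,0]/X[:,2]+p['cx']; v=f*X[:,1]/X[:,2]+p['cy']
  cv2.polylines(m,[np.c_[(u-190+.5)*6,(v-40+.5)*5.4].astype(int)],True,(0,0,255),1)
cv2.imwrite('pics/w4o.png',m)
E
```

```text
[ 0.4683 -0.0327  0.073 ]
[ 0.4613 -0.0323  0.073 ]
```

View pics/w4o.png

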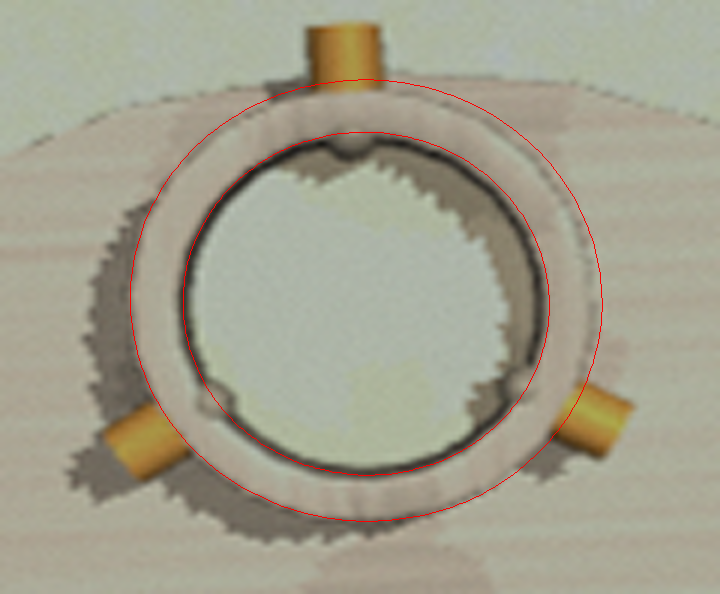

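```bash
python3 - <<'E'
from h import *
p=eyes.get_image('wrist'); W=np.linalg.inv(p['mount']); f=192/np.tan(np.radians(p['vertical_fov']/2))
m=cv2.resize(cv2.imread('pics/w4.png')[180:350,160:360],None,fx=4,fy=3.5,interpolation=cv2.INTER_CUBIC)
for r,z in ((.0205,.1405),(.026,.1475),(.026,.1905)):
  a=np.linspace(0,6.283,200); X=np.c_[r*np.cos(a),r*np.sin(a),0*a+z,0*a+1]@W.T
  u=f*X[:,0]/X[:,2]+p['cx']; v=f*X[:,1]/X[:,2]+p['cy']
  cv2.polylines(m,[np.c_[(u-160+.5)*4,(v-180+.5)*3.5].astype(int)],True,(0,0,255),1)
cv2.imwrite('pics/w4c.png',m); st(.4633,-.035,.41)
E
```

```text
t 7.3 pos [ 0.5303 -0.0501  0.4092] f [-0.3 -0.5 -1.4] open 0.0514 toolshift mm [68.2 -8.  -0.9]
rot dev [0.0015 0.0012 1.    ] jaw ang 70.59 q [-0.23 -0.17  1.82 -0.    1.49 -1.47]
turn [-0.0012  0.0015  0.    ]
```

View pics/w4c.png

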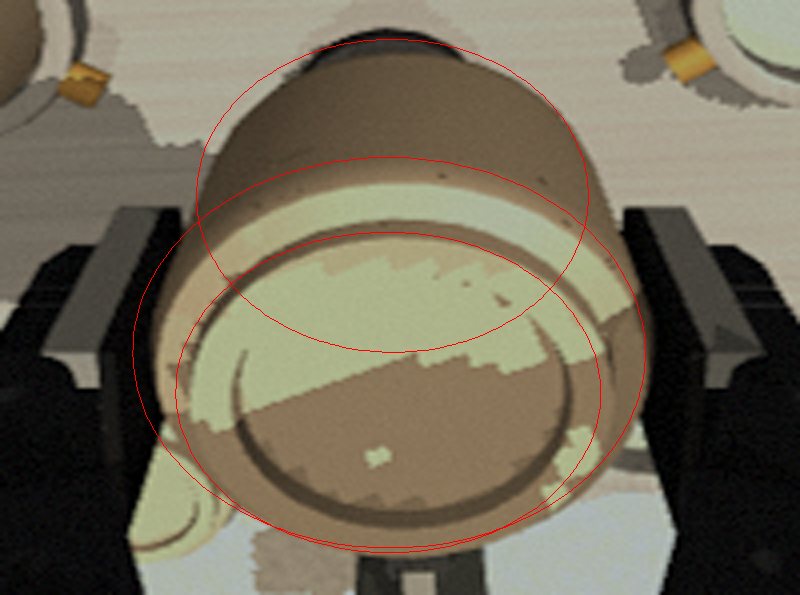

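```bash
python3 -m crank '[[0,0,0,30,-4,0,1],[0,0,0,25,-3,0,1],[0,0,0,12,-2,0,1],[0,0,0,0,0,20,1],[0,0,0,0,0,30,1],[0,0,0,0,0,20,1],[0,0,0,0,0,0,1]]'; python3 - <<'E'
from h import *
st(.463,-.0357,.28)
E
```

```text
t: 7.88
tool_pos: [0.4624, -0.0362, 0.3384]
tool_rot: [0.529, 3.091, -0.003]
contact_force: [-0.4, -0.9, -1.0]
opening: 0.0514
t 7.88 pos [ 0.4624 -0.0362  0.3384] f [-0.4 -0.9 -1. ] open 0.0514 toolshift mm [-0.   0.8 58.4]
rot dev [6.1e-03 6.0e-04 1.0e+00] jaw ang 70.56 q [-0.24 -0.3   2.05 -0.    1.39 -1.47]
turn [-0.0006  0.0061  0.    ]
```

```bash
python3 -m crank '[[0,0.006,0,0,0,20,1],[0,0.003,0,0,0,20,1],[0,0.003,0,0,0,12,1],[0,0.003,0,0,0,0,1],[0,0,0,0,0,0,1]]'; python3 - <<'E'
from h import *
st(.463,-.0357,.28)
T=pose(); p=eyes.get_image('wrist'); save(p,'w6'); np.save('T6',T)
p=eyes.get_image('side'); cv2.imwrite('pics/s6.png',cv2.resize(p['image'][100:240,260:420,::-1],None,fx=4,fy=4))
p=eyes.get_image('scene'); cv2.imwrite('pics/c6.png',cv2.resize(p['image'][50:190,160:320,::-1],None,fx=4,fy=4))
E
```

```text
t: 8.3
tool_pos: [0.4639, -0.0368, 0.2888]
tool_rot: [-0.53, -3.091, -0.001]
contact_force: [0.8, -0.5, -0.3]
opening: 0.0508
t 8.3 pos [ 0.4639 -0.0368  0.2888] f [ 0.8 -0.5 -0.3] open 0.0508 toolshift mm [1.1 0.7 8.8]
rot dev [-5.6e-03  2.0e-04  1.0e+00] jaw ang 70.54 q [-0.24 -0.24  2.08  0.    1.3  -1.47]
turn [-0.0002 -0.0056  0.    ]
```

View pics/w6.png

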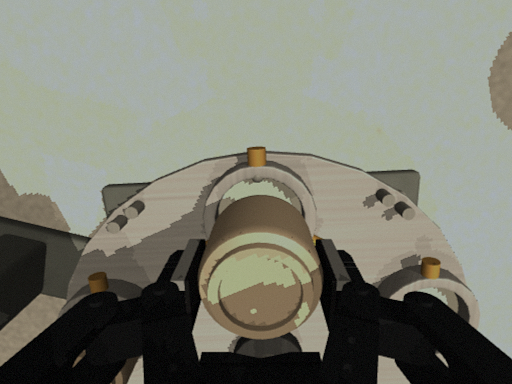

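View pics/s6.png

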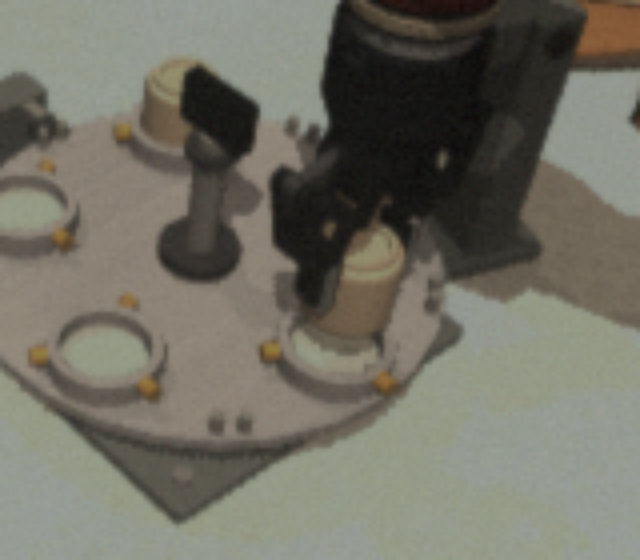

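View pics/c6.png

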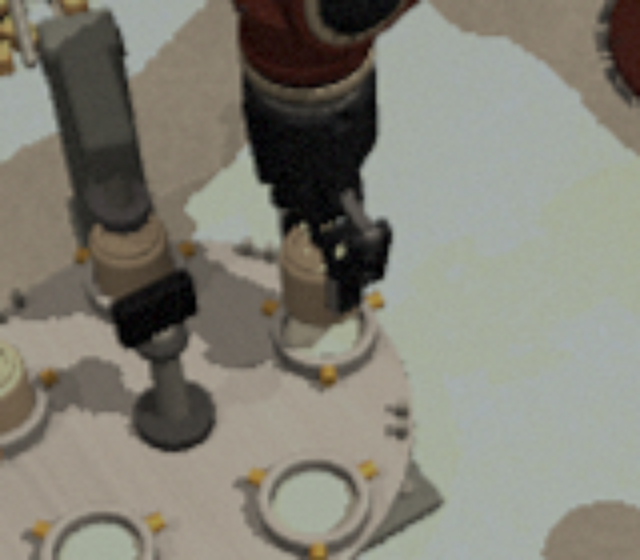

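```bash
python3 - <<'E'
from h import *
T=np.load('T6.npy'); p=eyes.get_image('wrist'); W=np.linalg.inv(T@p['mount']); f=192/np.tan(np.radians(p['vertical_fov']/2))
m=cv2.resize(cv2.imread('pics/w6.png')[130:260,180:340],None,fx=5,fy=4.5,interpolation=cv2.INTER_CUBIC)
for r in (.0272,.035):
  a=np.linspace(0,6.283,200); X=np.c_[.463+r*np.cos(a),-.0357+r*np.sin(a),0*a+.073,0*a+1]@W.T
  u=f*X[:,0]/X[:,2]+p['cx']; v=f*X[:,1]/X[:,2]+p['cy']
  cv2.polylines(m,[np.c_[(u-180+.5)*5,(v-130+.5)*4.5].astype(int)],True,(0,0,255),1)
cv2.imwrite('pics/w6o.png',m)
E
```

```text
(no output)
```

View pics/w6o.png

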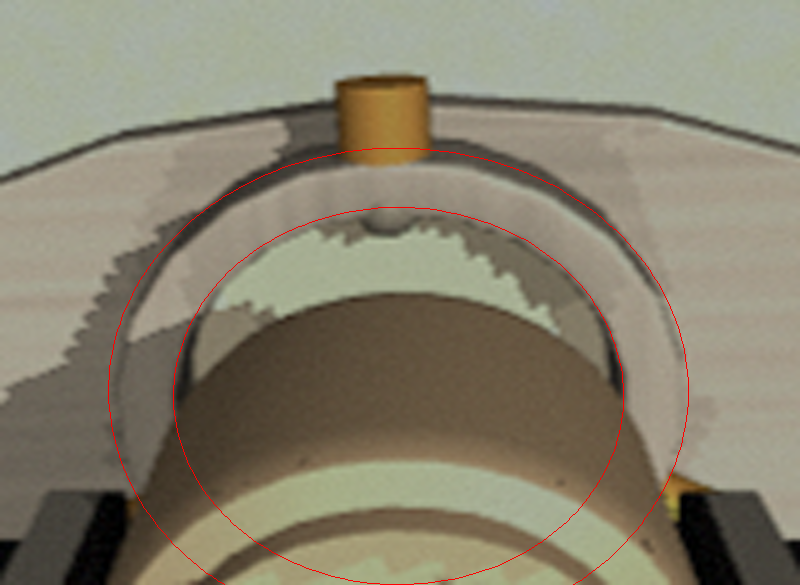

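```bash
python3 -m crank '[[0,-0.005,0,0,0,8,1],[0,0,0,0,0,8,1],[0,0,0,0,0,4,1],[0,0,0,0,0,0,1],[0,0,0,0,0,0,1]]'; python3 - <<'E'
from h import *
st(.4636,-.0367,.2635)
E
```

```text
t: 8.92
tool_pos: [0.4649, -0.037, 0.2701]
tool_rot: [0.53, 3.09, -0.001]
contact_force: [-0.4, -0.1, -1.3]
opening: 0.051
t 8.92 pos [ 0.4649 -0.037   0.2701] f [-0.4 -0.1 -1.3] open 0.051 toolshift mm [ 1.4 -0.2  6.6]
rot dev [ 6.7e-03 -5.0e-04  1.0e+00] jaw ang 70.55 q [-0.24 -0.22  2.1  -0.    1.25 -1.47]
turn [0.0005 0.0067 0.    ]
```

```bash
python3 -m crank '[[0,0.0065,0,1.4,0,2,1],[0,0,0,0,0,0,1],[0,0,0,0,0,0,1]]'; python3 - <<'E'
from h import *
st(.4636,-.0367,.2635)
E
```

```text
t: 9.17
tool_pos: [0.4634, -0.0364, 0.2677]
tool_rot: [-0.531, -3.095, -0.001]
contact_force: [0.3, -0.7, -0.5]
opening: 0.051
t 9.17 pos [ 0.4634 -0.0364  0.2677] f [ 0.3 -0.7 -0.5] open 0.051 toolshift mm [-0.3 -0.2  4.2]
rot dev [-1.1e-03 -5.0e-04  1.0e+00] jaw ang 70.55 q [-0.24 -0.21  2.1   0.    1.26 -1.47]
turn [ 0.0005 -0.0011  0.    ]
```

Well aligned: within 0.3 mm and 0.001 rad. I'm going down slowly to the mouth.

```bash
python3 -m crank '[[0,0,0,0,0,1.5,1],[0,0,0,0,0,1.5,1],[0,0,0,0,0,1,1],[0,0,0,0,0,0,1]]'; python3 - <<'E'
from h import *
st(.4636,-.0367,.2635)
E
```

```text
t: 9.5
tool_pos: [0.4636, -0.0364, 0.2637]
tool_rot: [-0.531, -3.096, -0.001]
contact_force: [-1.0, 0.0, -0.8]
opening: 0.0511
t 9.5 pos [ 0.4636 -0.0364  0.2637] f [-1.   0.  -0.8] open 0.0511 toolshift mm [-0.1 -0.2  0.2]
rot dev [-1.e-04 -6.e-04  1.e+00] jaw ang 70.55 q [-0.24 -0.21  2.1   0.    1.25 -1.47]
turn [ 0.0006 -0.0001  0.    ]
```

```bash
for i in 1; do :; done; python3 -m crank '[[0,0,0,0,0,0.8,1],[0,0,0,0,0,0.8,1],[0,0,0,0,0,0.8,1],[0,0,0,0,0,0.8,1]]'; python3 -m crank '[[0,0,0,0,0,0.8,1],[0,0,0,0,0,0.8,1]]';  python3 - <<'E'
from h import *
st(.4636,-.0367,.2635)
E
```

```text
t: 9.83
tool_pos: [0.4637, -0.0365, 0.2605]
tool_rot: [0.531, 3.096, 0.001]
contact_force: [-0.2, -0.9, 0.1]
opening: 0.051
t: 10.0
tool_pos: [0.4638, -0.0366, 0.2593]
tool_rot: [0.53, 3.096, -0.0]
contact_force: [-1.0, 1.0, 2.8]
opening: 0.0511
t 10.0 pos [ 0.4638 -0.0366  0.2593] f [-1.   1.   2.8] open 0.0511 toolshift mm [ 0.2 -0.1 -4.2]
rot dev [6.e-04 1.e-04 1.e+00] jaw ang 70.56 q [-0.24 -0.2   2.11 -0.    1.24 -1.47]
turn [-0.0001  0.0006  0.    ]
```

```bash
python3 -m crank '[[0,0,0,0,0,0.7,1],[0,0,0,0,0,0.7,1]]'; python3 -m crank '[[0,0,0,0,0,0.7,1],[0,0,0,0,0,0.7,1]]'; python3 -m crank '[[0,0,0,0,0,0.6,1],[0,0,0,0,0,0.6,1]]' 
```

```text
t: 10.17
tool_pos: [0.4641, -0.0367, 0.2588]
tool_rot: [0.53, 3.096, -0.0]
contact_force: [-2.2, 0.7, 3.2]
opening: 0.051
t: 10.33
tool_pos: [0.4644, -0.0367, 0.2582]
tool_rot: [0.53, 3.095, 0.0]
contact_force: [-3.1, -0.0, 4.1]
opening: 0.0511
t: 10.5
tool_pos: [0.4646, -0.0367, 0.2576]
tool_rot: [0.53, 3.095, -0.0]
contact_force: [-2.3, 0.6, 5.0]
opening: 0.0511
```

```bash
python3 -m crank '[[0,0,0,0.8,0,1,1],[0,0,0,0.5,0,1,1]]'; python3 -m crank '[[0,0,0,0.3,0,1,1],[0,0,0,0.3,0,1,1]]'; python3 -m crank '[[0,0,0,0.2,0,0.8,1],[0,0,0,0.2,0,0.8,1]]'; python3 - <<'E'
from h import *
st(.4636,-.0367,.2635)
E
```

```text
t: 10.67
tool_pos: [0.464, -0.0366, 0.2568]
tool_rot: [0.529, 3.092, -0.001]
contact_force: [-3.1, 0.4, 6.0]
opening: 0.0511
t: 10.83
tool_pos: [0.4638, -0.0365, 0.2557]
tool_rot: [0.529, 3.091, -0.002]
contact_force: [-3.3, 1.0, 3.1]
opening: 0.0511
t: 11.0
tool_pos: [0.4635, -0.0365, 0.2539]
tool_rot: [0.529, 3.09, -0.002]
contact_force: [-0.6, -0.5, 2.4]
opening: 0.0509
t 11.0 pos [ 0.4635 -0.0365  0.2539] f [-0.6 -0.5  2.4] open 0.0509 toolshift mm [-0.2 -0.2 -9.6]
rot dev [6.5e-03 5.0e-04 1.0e+00] jaw ang 70.58 q [-0.24 -0.2   2.11 -0.    1.22 -1.47]
turn [-0.0005  0.0065  0.    ]
```

```bash
python3 -m crank '[[0,0.004,0,0,0,0.4,1]]'; python3 -m crank '[[0,0.002,0,0,0,0.4,1]]'; python3 -m crank '[[0,0,0,0,0,0.4,1]]'; python3 -m crank '[[0,0,0,0,0,0.4,1]]'; python3 - <<'E'
from h import *
st(.4636,-.0367,.2635)
E
```

```text
t: 11.08
tool_pos: [0.4636, -0.0365, 0.2533]
tool_rot: [0.529, 3.093, -0.002]
contact_force: [0.6, -0.5, -0.1]
opening: 0.0511
t: 11.17
tool_pos: [0.4637, -0.0365, 0.2527]
tool_rot: [0.53, 3.094, -0.001]
contact_force: [-0.5, 0.2, 1.6]
opening: 0.0512
t: 11.25
tool_pos: [0.4638, -0.0365, 0.2521]
tool_rot: [0.53, 3.095, -0.001]
contact_force: [-0.1, -0.1, 1.4]
opening: 0.0508
t: 11.33
tool_pos: [0.4639, -0.0366, 0.252]
tool_rot: [0.53, 3.095, -0.001]
contact_force: [-1.8, 0.5, 7.6]
opening: 0.0511
t 11.33 pos [ 0.4639 -0.0366  0.252 ] f [-1.8  0.5  7.6] open 0.0511 toolshift mm [  0.2  -0.2 -11.5]
rot dev [2.1e-03 1.0e-04 1.0e+00] jaw ang 70.57 q [-0.24 -0.19  2.11 -0.    1.22 -1.47]
turn [-0.0001  0.0021  0.    ]
```

Stop felt about 11.5 mm below the mouth. Ramping the push in small steps.

```bash
python3 -m crank '[[0,0,0,0,0,0.4,1]]'; python3 -m crank '[[0,0,0,0,0,0.4,1]]'; python3 -m crank '[[0,0,0,0,0,0.5,1]]'; 
```

```text
t: 11.42
tool_pos: [0.464, -0.0366, 0.252]
tool_rot: [0.53, 3.095, -0.001]
contact_force: [-3.2, 0.8, 6.1]
opening: 0.051
t: 11.5
tool_pos: [0.4641, -0.0366, 0.252]
tool_rot: [0.53, 3.096, -0.001]
contact_force: [-2.7, 0.7, 5.4]
opening: 0.0509
t: 11.58
tool_pos: [0.4642, -0.0366, 0.252]
tool_rot: [0.53, 3.096, -0.001]
contact_force: [-1.7, 0.9, 6.1]
opening: 0.051
```

```bash
python3 -m crank '[[0,0,0,0.2,0,0.8,1]]'; python3 -m crank '[[0,0,0,0.2,0,1.0,1]]'; python3 -m crank '[[0,0,0,0.2,0,1.1,1]]' 
```

```text
t: 11.67
tool_pos: [0.4642, -0.0365, 0.252]
tool_rot: [0.53, 3.096, -0.001]
contact_force: [-1.3, 0.1, 7.9]
opening: 0.0514
t: 11.75
tool_pos: [0.4643, -0.0366, 0.252]
tool_rot: [0.53, 3.096, -0.001]
contact_force: [-2.8, -0.1, 8.7]
opening: 0.0514
t: 11.83
tool_pos: [0.4644, -0.0365, 0.252]
tool_rot: [-0.529, -3.097, 0.002]
contact_force: [-3.8, 0.8, 9.2]
opening: 0.0512
```

```bash
python3 -m crank '[[0,0,0,0.5,0,1.4,1]]'; python3 -m crank '[[0,0,0,0.5,0,1.7,1]]'; python3 -m crank '[[0,0,0,0.5,0,2.0,1]]' 
```

```text
t: 11.92
tool_pos: [0.4643, -0.0365, 0.252]
tool_rot: [0.529, 3.096, -0.002]
contact_force: [-3.6, 0.1, 10.7]
opening: 0.0508
t: 12.0
tool_pos: [0.4643, -0.0364, 0.2519]
tool_rot: [0.529, 3.096, -0.003]
contact_force: [-5.3, 0.9, 12.1]
opening: 0.0514
t: 12.08
tool_pos: [0.4644, -0.0364, 0.252]
tool_rot: [0.529, 3.096, -0.003]
contact_force: [-6.0, 1.2, 13.8]
opening: 0.051
```

```bash
python3 -m crank '[[0,0,0,1,0,2.2,1],[0,0,0,1,0,2.2,1]]'; python3 -m crank '[[0,0,0,1,0,2.2,1],[0,0,0,1,0,2.2,1],[0,0,0,1,0,2.2,1]]';python3 -m crank '[[0,0,0,1,0,2.2,1],[0,0,0,1,0,2.2,1],[0,0,0,1,0,2.2,1]]'; python3 - <<'E'
from h import *
st(.4636,-.0367,.2635)
E
```

```text
t: 12.25
tool_pos: [0.4639, -0.0361, 0.252]
tool_rot: [0.528, 3.094, -0.004]
contact_force: [-4.6, -0.4, 12.2]
opening: 0.0507
t: 12.5
tool_pos: [0.4633, -0.0358, 0.252]
tool_rot: [0.528, 3.09, -0.006]
contact_force: [-4.6, 1.0, 12.6]
opening: 0.051
t: 12.75
tool_pos: [0.4627, -0.0354, 0.2519]
tool_rot: [0.527, 3.086, -0.008]
contact_force: [-4.6, 0.1, 12.8]
opening: 0.0513
t 12.75 pos [ 0.4627 -0.0354  0.2519] f [-4.6  0.1 12.8] open 0.0513 toolshift mm [ -1.4  -0.9 -11.6]
rot dev [0.0117 0.0035 0.9999] jaw ang 70.61 q [-0.24 -0.2   2.12 -0.    1.21 -1.47]
turn [-0.0035  0.0117  0.    ]
```

```bash
python3 -m crank '[[-0.0035,0.012,0,-1,-0.5,1.5,1],[0,0.004,0,-0.3,-0.4,2,1]]'; python3 - <<'E'
from h import *
st(.4636,-.0365,.2635)
E
```

```text
t: 12.92
tool_pos: [0.4647, -0.0369, 0.252]
tool_rot: [-0.528, -3.095, -0.001]
contact_force: [-6.7, 3.1, 16.3]
opening: 0.0508
t 12.92 pos [ 0.4647 -0.0369  0.252 ] f [-6.7  3.1 16.3] open 0.0508 toolshift mm [  1.3   0.  -11.5]
rot dev [-2.2e-03 -1.0e-04  1.0e+00] jaw ang 70.63 q [-0.24 -0.19  2.11  0.    1.22 -1.47]
turn [ 0.0001 -0.0022  0.    ]
```

```bash
python3 -m crank '[[0,0,0,0.6,0,2.2,1],[0,0,0,0.6,0,2.3,1]]';python3 -m crank '[[0,0,0,0.6,0,2.5,1],[0,0,0,0.5,0,2.5,1],[0,0,0,0.5,0,2.5,1]]'; python3 -m crank '[[0,0,0,0.5,0,2.6,1],[0,0,0,0.5,0,2.6,1],[0,0,0,0.5,0,2.6,1]]'; python3 - <<'E'
from h import *
st(.4636,-.0365,.2635)
E
```

```text
t: 13.08
tool_pos: [0.4648, -0.0368, 0.2519]
tool_rot: [-0.528, -3.094, -0.0]
contact_force: [-7.6, 0.8, 15.3]
opening: 0.0511
t: 13.33
tool_pos: [0.4651, -0.0367, 0.252]
tool_rot: [-0.527, -3.093, 0.001]
contact_force: [-6.8, 2.0, 16.0]
opening: 0.0511
t: 13.58
tool_pos: [0.4653, -0.0365, 0.2519]
tool_rot: [-0.526, -3.092, 0.003]
contact_force: [-8.8, 1.3, 16.9]
opening: 0.051
t 13.58 pos [ 0.4653 -0.0365  0.2519] f [-8.8  1.3 16.9] open 0.051 toolshift mm [  1.7  -0.6 -11.6]
rot dev [-0.0045  0.0026  1.    ] jaw ang 70.68 q [-0.24 -0.19  2.11 -0.    1.23 -1.47]
turn [-0.0026 -0.0045  0.    ]
```

About 15–17 N was held for 0.66 s with no movement, so the cup sits on the stop. I'll unload, release and lift.

```bash
python3 -m crank '[[-0.002,-0.004,0,0.8,-0.3,0,1],[0,0,0,0.4,0,0,0.9]]'; python3 -m crank '[[0,0,0,0,0,0,-0.2],[0,0,0,0,0,0,-0.6],[0,0,0,0,0,0,-0.8],[0,0,0,0,0,0,-0.8],[0,0,0,0,0,0,-0.8]]'; python3 - <<'E'
from h import *
st(.4636,-.0365,.2635)
E
```

```text
t: 13.75
tool_pos: [0.4641, -0.0364, 0.2524]
tool_rot: [-0.527, -3.097, 0.001]
contact_force: [-0.2, -0.9, -0.5]
opening: 0.0508
t: 14.17
tool_pos: [0.4634, -0.0362, 0.2505]
tool_rot: [-0.527, -3.095, -0.0]
contact_force: [-0.3, -0.5, -0.4]
opening: 0.0768
t 14.17 pos [ 0.4634 -0.0362  0.2505] f [-0.3 -0.5 -0.4] open 0.0768 toolshift mm [ -0.2  -0.3 -13. ]
rot dev [-2.1e-03  3.0e-04  1.0e+00] jaw ang 70.67 q [-0.24 -0.19  2.11 -0.    1.22 -1.47]
turn [-0.0003 -0.0021  0.    ]
```

```bash
python3 -m crank '[[0,0,0,0,0,-10,-0.8],[0,0,0,0,0,-25,-0.8],[0,0,0,0,0,-35,-0.8],[0,0,0,0,0,-35,-0.8],[0,0,0,0,0,-35,-0.8],[0,0,0,0,0,-20,-0.8],[0,0,0,0,0,0,-0.8]]'; python3 - <<'E'
from h import *
st(.4636,-.0365,.41)
T=pose(); np.save('T7',T); p=eyes.get_image('wrist'); save(p,'w7')
for q in ['knob','press','old_cup','cup','nest']: print(q,[(np.round(d['centre'],4).tolist(),round(d['confidence'],2)) for d in spotter.mark_of(q,p)][:4])
p=eyes.get_image('side'); cv2.imwrite('pics/s7.png',cv2.resize(p['image'][90:250,230:420,::-1],None,fx=4,fy=3.75))
for q in ['knob','old_cup','cup']: print(q,[(np.round(d['centre'],4).tolist(),round(d['confidence'],2)) for d in spotter.mark_of(q,p)][:5])
E
```

```text
t: 14.75
tool_pos: [0.4623, -0.0358, 0.4173]
tool_rot: [-0.525, -3.087, -0.002]
contact_force: [0.7, -0.7, 0.1]
opening: 0.0767
t 14.75 pos [ 0.4623 -0.0358  0.4173] f [ 0.7 -0.7  0.1] open 0.0767 toolshift mm [-1.5 -0.2  7.3]
rot dev [-1.060e-02  8.000e-04  9.999e-01] jaw ang 70.68 q [-0.24 -0.35  1.96  0.    1.55 -1.47]
turn [-0.0008 -0.0106  0.    ]
knob []
press []
old_cup [([0.5086, -0.1664, 0.1149], 0.6)]
cup [([0.4641, -0.0321, 0.0653], 0.93)]
nest []
knob [([0.5768, -0.0658, 0.1692], 0.78)]
old_cup [([0.512, -0.1674, 0.1107], 0.62)]
cup [([0.4645, -0.036, 0.0622], 0.84), ([0.7283, 0.2758, -0.0], 0.74), ([0.7602, 0.3931, 0.0012], 0.68)]
```

View pics/w7.png

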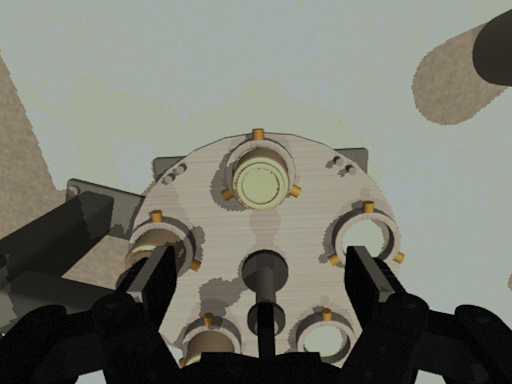

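View pics/s7.png

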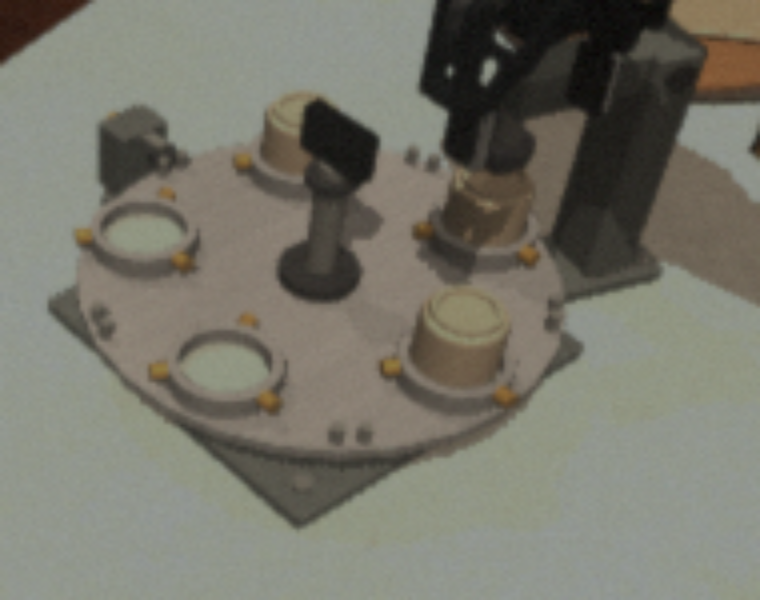

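The cup sits level in the nest, with its rim at about 62 mm. The knob bar shows edge-on near (266,335). I'm moving to look down on it.

```bash
python3 -m crank '[[-0.001,-0.01,0,-35,0,0,-0.8],[0,0,0,-38,1,0,-0.8],[0,0,0,-38,1,0,-0.8],[0,0,0,-30,1,0,-0.8],[0,0,0,0,0,0,-0.8],[0,0,0,0,0,0,-0.8]]'; python3 - <<'E'
from h import *
st(.575,-.069,.42)
T=pose(); np.save('T8',T); p=eyes.get_image('wrist'); save(p,'w8')
for q in ['knob','press','old_cup','cup']: print(q,[(np.round(d['centre'],4).tolist(),round(d['confidence'],2)) for d in spotter.mark_of(q,p)][:4])
E
```

```text
t: 15.75
tool_pos: [0.5996, -0.0807, 0.401]
tool_rot: [-0.523, -3.078, -0.003]
contact_force: [0.2, 0.3, 1.1]
opening: 0.0772
t 15.75 pos [ 0.5996 -0.0807  0.401 ] f [0.2 0.3 1.1] open 0.0772 toolshift mm [ 27.4   2.9 -18.5]
rot dev [-0.0195  0.0015  0.9998] jaw ang 70.71 q [-0.26  0.01  1.66  0.    1.49 -1.49]
turn [-0.0015 -0.0195  0.    ]
knob [([0.5689, -0.068, 0.1713], 0.77)]
press []
old_cup [([0.5094, -0.1644, 0.1131], 0.6)]
cup [([0.4657, -0.0334, 0.0644], 0.92)]
```

View pics/w8.png

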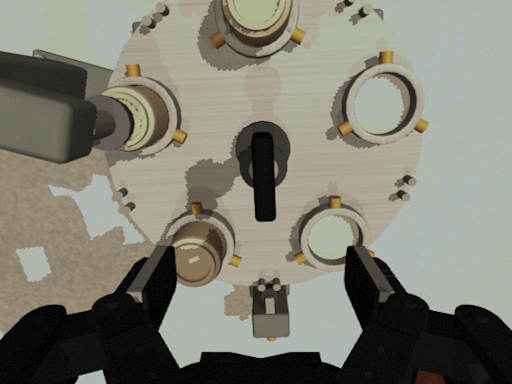

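The bar's top face runs from about (262,133) to (266,221), and the roller block is at (270,310).

```bash
python3 - <<'E'
from h import *
T=np.load('T8.npy'); p=eyes.get_image('wrist')
m=p['image']; g=m.max(2); print(T[:3,3].round(3))
msk=((g<45)).astype(np.uint8); msk[:, :225]=0; msk[:,300:]=0; msk[:120]=0; msk[235:]=0
n,l,s,c=cv2.connectedComponentsWithStats(msk); 
i=1+np.argmax(s[1:,4]); print(s[i],c[i]); 
ys,xs=np.nonzero(l==i)
for r in range(120,235,8):
    k=xs[ys==r]; print(r,(k.min(),k.max()) if len(k) else None,end=' ')
print()
cv2.imwrite('pics/w8z.png',cv2.resize(m[115:235,215:315,::-1],None,fx=5,fy=5,interpolation=2))
a=ray(p,262.5,133,.185,T); b=ray(p,265.5,220,.185,T); print(a,b,(a+b)/2,np.linalg.norm(a-b),np.degrees(np.arctan2(*(a-b)[1::-1])))
E
```

```text
[ 0.6   -0.081  0.401]
[ 237  132   45   90 2225] [260.29213483 174.26202247]
120 None 128 None 136 (np.int64(252), np.int64(271)) 144 (np.int64(251), np.int64(273)) 152 (np.int64(240), np.int64(281)) 160 (np.int64(238), np.int64(273)) 168 (np.int64(240), np.int64(273)) 176 (np.int64(242), np.int64(273)) 184 (np.int64(248), np.int64(274)) 192 (np.int64(254), np.int64(273)) 200 (np.int64(254), np.int64(274)) 208 (np.int64(255), np.int64(274)) 216 (np.int64(255), np.int64(274)) 224 None 232 None 
[ 0.54766553 -0.06001067  0.185     ] [ 0.59761668 -0.07547748  0.185     ] [ 0.5726411  -0.06774407  0.185     ] 0.05229091562339046 162.7954472801077
```

View pics/w8z.png

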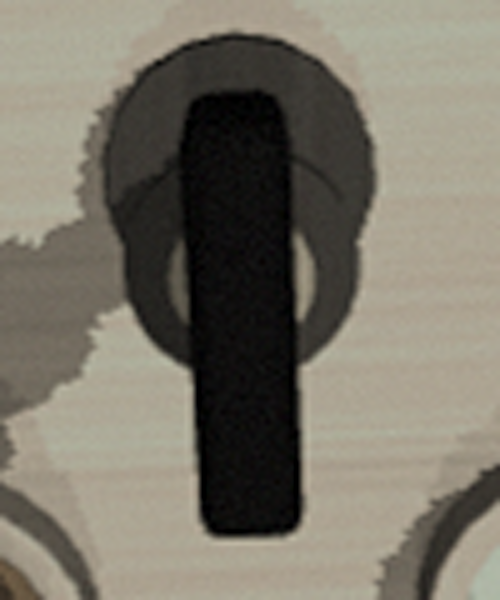

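```bash
python3 -m crank '[[-0.001,-0.019,-0.04,26,2,0,-0.8],[0,0,0,0,0,0,-0.8],[0,0,0,0,0,0,-0.8]]'; python3 - <<'E'
from h import *
st(.573,-.069,.332,73)
E
```

```text
t: 16.3
tool_pos: [0.5713, -0.0684, 0.4025]
tool_rot: [0.46, 3.105, -0.001]
contact_force: [0.1, -0.2, 0.9]
opening: 0.0768
t 16.3 pos [ 0.5713 -0.0684  0.4025] f [ 0.1 -0.2  0.9] open 0.0768 toolshift mm [-1.7 -0.1 70.5]
rot dev [0.0022 0.     1.    ] jaw ang 73.14 q [-0.25 -0.06  1.73 -0.    1.47 -1.52]
turn [-0.      0.0022  0.0024]
```

```bash
python3 -m crank '[[0,0.002,0,-1.5,0,20,-0.8],[0,0.003,0,0,0,25,-0.8],[0,0.003,0,0,0,15,-0.8],[0,0,0,0,0,0,-0.8],[0,0,0,0,0,0,-0.8]]'; python3 - <<'E'
from h import *
st(.573,-.069,.332,73)
E
```

```text
t: 16.72
tool_pos: [0.5731, -0.0686, 0.346]
tool_rot: [0.461, 3.104, -0.0]
contact_force: [0.7, 0.3, 0.4]
opening: 0.0764
t 16.72 pos [ 0.5731 -0.0686  0.346 ] f [0.7 0.3 0.4] open 0.0764 toolshift mm [-0.  -0.4 14. ]
rot dev [ 3.7e-03 -4.0e-04  1.0e+00] jaw ang 73.1 q [-0.25 -0.02  1.78  0.    1.37 -1.52]
turn [0.0004 0.0037 0.0017]
```

```bash
python3 -m crank '[[0,0.003,0,0,0,7,-0.8],[0,0,0,0,0,5,-0.8],[0,0,0,0,0,1,0],[0,0,0,0,0,0,1],[0,0,0,0,0,0,1],[0,0,0,0,0,0,1],[0,0,0,0,0,0,1],[0,0,0,0,0,0,1]]' 60; python3 - <<'E'
from h import *
st(.573,-.069,.332,73)
E
```

```text
t: 17.38
tool_pos: [0.5746, -0.0697, 0.337]
tool_rot: [0.461, 3.101, -0.004]
contact_force: [-1.4, -3.8, -0.7]
opening: 0.0115
t 17.38 pos [ 0.5746 -0.0697  0.337 ] f [-1.4 -3.8 -0.7] open 0.0115 toolshift mm [1.8 0.2 4.9]
rot dev [0.0074 0.0016 1.    ] jaw ang 73.1 q [-0.25 -0.01  1.79 -0.    1.35 -1.52]
turn [-0.0016  0.0074  0.0017]
```

Knob gripped. I'm starting the counter-clockwise turn, which is a negative tool-z turn.

```bash
python3 -m crank '[[0,0.006,-0.06,0.8,0,0,1],[0,0,-0.08,0,0,0,1],[0,0,-0.08,0,0,0,1]]'; python3 - <<'E'
from h import *
st(.5738,-.0697,.337,73+72); print(ctrl.get_obs()['wrist_torque'])
E
```

```text
t: 17.63
tool_pos: [0.5746, -0.0698, 0.3369]
tool_rot: [0.113, 3.133, -0.001]
contact_force: [-0.9, -0.3, 1.6]
opening: 0.012
t 17.63 pos [ 0.5746 -0.0698  0.3369] f [-0.9 -0.3  1.6] open 0.012 toolshift mm [ 0.8  0.1 -0.1]
rot dev [6.7e-03 1.0e-04 1.0e+00] jaw ang 85.88 q [-0.25 -0.01  1.79  0.    1.35 -1.75]
turn [-1.0000e-04  6.7000e-03 -1.0318e+00]
[ 0.01964517  0.11272477 -0.43033102]
```

```bash
python3 -m crank '[[0,0,-0.1,0,0,0,1],[0,0,-0.1,0,0,0,1],[0,0,-0.1,0,0,0,1]]'; python3 - <<'E'
from h import *
st(.5738,-.0697,.337,73+72); print(ctrl.get_obs()['wrist_torque'])
p=eyes.get_image('scene'); cv2.imwrite('pics/c9.png',cv2.resize(p['image'][60:230,110:310,::-1],None,fx=3.5,fy=3.5))
E
```

```text
t: 17.88
tool_pos: [0.5745, -0.0697, 0.3369]
tool_rot: [-0.374, 3.112, 0.002]
contact_force: [0.1, 0.4, -0.7]
opening: 0.0116
t 17.88 pos [ 0.5745 -0.0697  0.3369] f [ 0.1  0.4 -0.7] open 0.0116 toolshift mm [ 0.7  0.2 -0.1]
rot dev [ 7.1e-03 -3.0e-04  1.0e+00] jaw ang 103.71 q [-0.25 -0.01  1.79  0.    1.35 -2.06]
turn [ 3.000e-04  7.100e-03 -7.207e-01]
[ 0.06517072  0.10550538 -0.25707396]
```

View pics/c9.png

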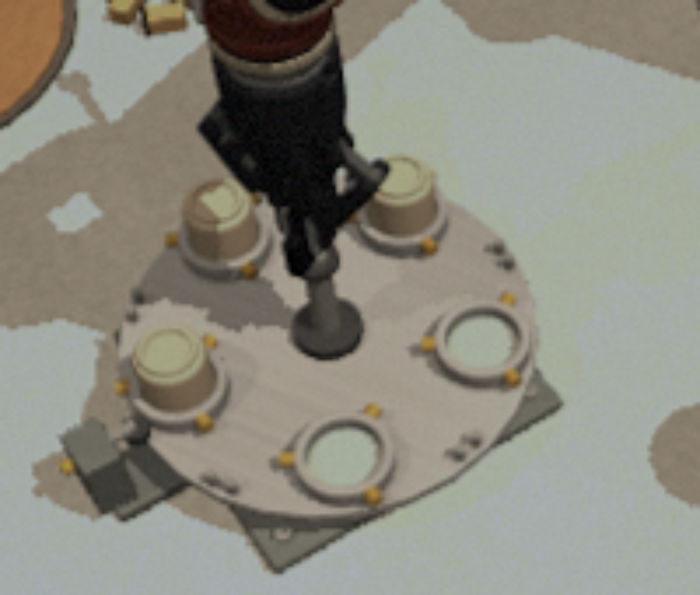

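```bash
python3 -m crank '[[0,0.003,-0.1,0.3,0,0,1],[0,0,-0.1,0.3,0,0,1],[0,0,-0.1,0,0,0,1],[0,0,-0.1,0,0,0,1]]'; python3 - <<'E'
from h import *
st(.5740,-.0697,.337,73+72); print(ctrl.get_obs()['wrist_torque'])
E
```

```text
t: 18.27
tool_pos: [0.5743, -0.0694, 0.3369]
tool_rot: [-0.999, 2.971, 0.003]
contact_force: [-1.6, 0.4, -0.9]
opening: 0.0116
t 18.27 pos [ 0.5743 -0.0694  0.3369] f [-1.6  0.4 -0.9] open 0.0116 toolshift mm [ 0.4 -0.  -0.1]
rot dev [7.7e-03 7.0e-04 1.0e+00] jaw ang 127.16 q [-0.25 -0.01  1.79  0.01  1.35 -2.47]
turn [-0.0007  0.0077 -0.3114]
[ 0.1200041   0.26057713 -0.17560102]
```

```bash
python3 -m crank '[[0,0,-0.09,0,0,0,1],[0,0,-0.08,0,0,0,1],[0,0,-0.07,0,0,0,1]]'; python3 - <<'E'
from h import *
st(.5740,-.0697,.337,73+72); print(ctrl.get_obs()['wrist_torque'])
E
```

```text
t: 18.52
tool_pos: [0.5741, -0.0694, 0.3369]
tool_rot: [-1.355, 2.826, 0.004]
contact_force: [0.1, -1.3, -0.4]
opening: 0.0118
t 18.52 pos [ 0.5741 -0.0694  0.3369] f [ 0.1 -1.3 -0.4] open 0.0118 toolshift mm [ 0.4 -0.1 -0.1]
rot dev [0.0077 0.0011 1.    ] jaw ang 141.22 q [-0.25 -0.01  1.79  0.01  1.36 -2.72]
turn [-0.0011  0.0077 -0.066 ]
[-0.02488214  0.1280863  -0.49229908]
```

```bash
python3 -m crank '[[0,0,-0.05,0,0,0,1],[0,0,-0.03,0,0,0,1]]'; python3 - <<'E'
from h import *
st(.5740,-.0697,.337,73+72); print(ctrl.get_obs()['wrist_torque'])
E
python3 -m crank '[[0,0,0,0,0,0,1],[0,0,0,0,0,0,1]]'; python3 - <<'E'
from h import *
st(.5740,-.0697,.337,73+72); print(ctrl.get_obs()['wrist_torque'])
E
```

```text
t: 18.68
tool_pos: [0.5741, -0.0694, 0.3369]
tool_rot: [-1.467, 2.77, 0.004]
contact_force: [-0.1, -0.6, -1.3]
opening: 0.0115
t 18.68 pos [ 0.5741 -0.0694  0.3369] f [-0.1 -0.6 -1.3] open 0.0115 toolshift mm [ 0.3 -0.1 -0.1]
rot dev [0.0079 0.0011 1.    ] jaw ang 145.8 q [-0.25 -0.01  1.79  0.01  1.36 -2.8 ]
turn [-0.0011  0.0079  0.014 ]
[-0.00209788  0.09330417 -0.2247188 ]
t: 18.85
tool_pos: [0.5741, -0.0694, 0.3369]
tool_rot: [-1.461, 2.773, 0.004]
contact_force: [-0.4, -1.0, -1.0]
opening: 0.0116
t 18.85 pos [ 0.5741 -0.0694  0.3369] f [-0.4 -1.  -1. ] open 0.0116 toolshift mm [ 0.3 -0.1 -0.1]
rot dev [0.0081 0.0011 1.    ] jaw ang 145.57 q [-0.25 -0.01  1.79  0.01  1.36 -2.79]
turn [-0.0011  0.0081  0.01  ]
[0.05365568 0.07478368 0.00503371]
```

The wrist torque has dropped to about 0 at 145.6°. I'll check before letting go.

```bash
python3 - <<'E'
from h import *
p=eyes.get_image('scene'); cv2.imwrite('pics/c10.png',cv2.resize(p['image'][80:215,120:280,::-1],None,fx=4.5,fy=4.3,interpolation=2))
E
```

```text
(no output)
```

View pics/c10.png

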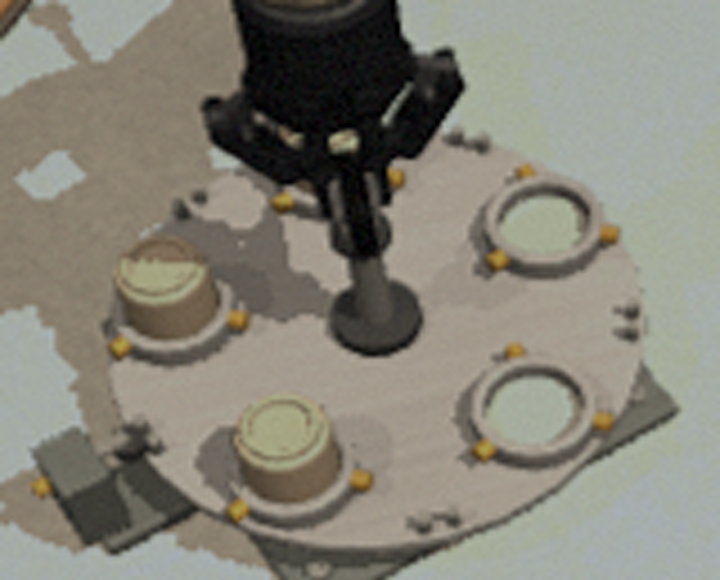

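```bash
python3 -m crank '[[0,0,0,0,0,0,0.6],[0,0,0,0,0,0,0],[0,0,0,0,0,0,-0.5],[0,0,0,0,0,0,-0.8],[0,0,0,0,0,0,-0.8],[0,0,0,0,0,-10,-0.8],[0,0,0,0,0,-25,-0.8],[0,0,0,0,0,-35,-0.8]]'; python3 -m crank '[[0,0,0,0,0,-35,-0.8],[0,0,0,0,0,-30,-0.8],[0,0,0,0,0,0,-0.8]]'; python3 - <<'E'
from h import *
st(.5740,-.0697,.4,73)
p=eyes.get_image('scene'); cv2.imwrite('pics/c11.png',cv2.resize(p['image'][80:215,120:280,::-1],None,fx=4.5,fy=4.3,interpolation=2))
for q in ['knob','old_cup','cup','nest']: print(q,[(np.round(d['centre'],4).tolist(),round(d['confidence'],2)) for d in spotter.mark_of(q,p)][:5])
p=eyes.get_image('side'); cv2.imwrite('pics/s11.png',cv2.resize(p['image'][70:250,230:420,::-1],None,fx=4,fy=3.3))
T=pose(); np.save('T11',T); p=eyes.get_image('wrist'); save(p,'w11')
E
```

```text
t: 19.57
tool_pos: [0.572, -0.0691, 0.4006]
tool_rot: [1.458, -2.778, -0.022]
contact_force: [0.9, 0.0, 0.5]
opening: 0.0768
t: 19.82
tool_pos: [0.5725, -0.0697, 0.4784]
tool_rot: [-1.458, 2.778, 0.01]
contact_force: [0.1, 0.3, 2.2]
opening: 0.0767
t 19.82 pos [ 0.5725 -0.0697  0.4784] f [0.1 0.3 2.2] open 0.0767 toolshift mm [-0.3 -1.5 78.4]
rot dev [ 0.0071 -0.0035  1.    ] jaw ang 145.39 q [-0.25 -0.1   1.64  0.01  1.6  -2.79]
turn [0.0035 0.0071 1.2634]
knob [([0.5741, -0.0679, 0.1676], 0.62)]
old_cup [([0.6475, -0.1645, 0.1139], 0.82), ([0.5062, -0.1654, 0.0731], 0.23)]
cup [([0.7587, 0.3963, -0.0004], 0.92), ([0.5075, -0.1648, 0.0608], 0.85), ([0.7296, 0.2762, -0.0007], 0.69)]
nest [([0.5071, -0.1665, 0.0568], 0.52)]
```

View pics/c11.png

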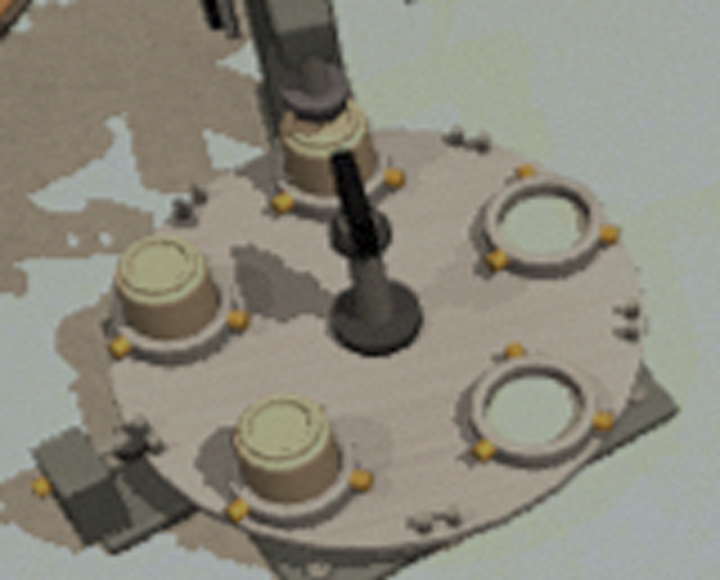

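View pics/s11.png

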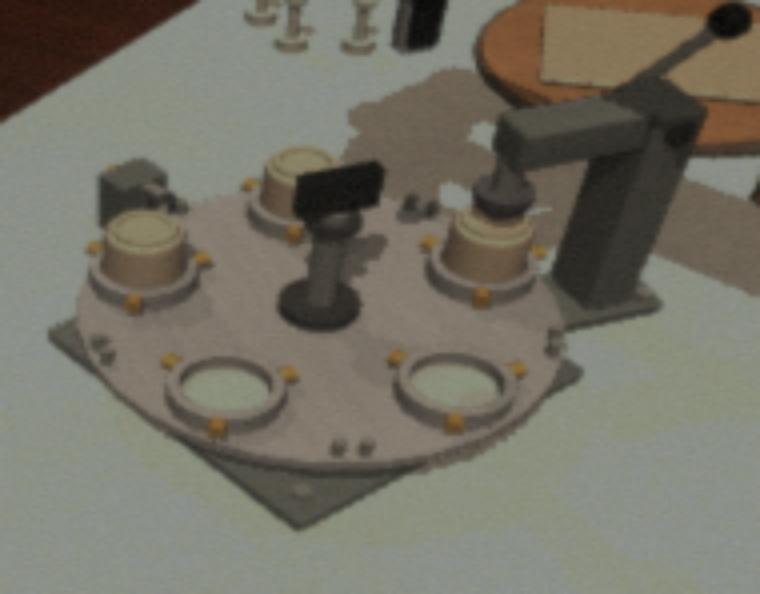

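View pics/w11.png

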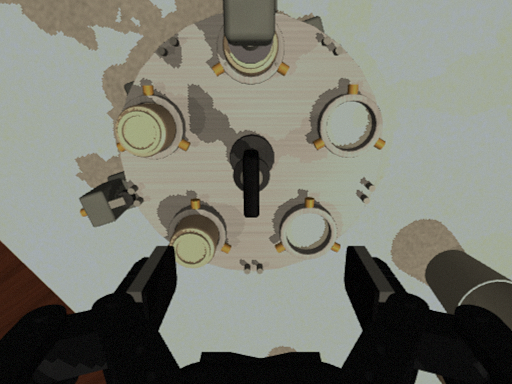

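The cup stands under the pad and the nests have moved on one station. Because the dial has five-fold symmetry, the pins should line up with the start picture to the pixel, so I'll compare them.

```bash
python3 - <<'E'
from h import *
p=eyes.get_image('scene'); save(p,'scene12'); q=eyes.get_image('side'); save(q,'side12')
def pair(a,b,y,x,h,w,f): return np.hstack([cv2.resize(i[y:y+h,x:x+w],None,fx=f,fy=f,interpolation=2) for i in (a,b)])
s0,s1=cv2.imread('pics/scene0.png'),cv2.imread('pics/scene12.png'); d0,d1=cv2.imread('pics/side0.png'),cv2.imread('pics/side12.png')
# pin-pair boxes scene: near (215,202),(259,156),(162,..)
cv2.imwrite('pics/cmp.png',np.vstack([pair(s0,s1,185,195,30,50,8),pair(d0,d1,190,300,30,50,8)]))
# pixel registration of pin patches
for n,a,b,(y,x,h,w) in (('scene front',s0,s1,(192,203,18,30)),('scene right',s0,s1,(145,250,22,20)),('side front',d0,d1,(198,308,16,22)),('side left',d0,d1,(168,250,16,14))):
    A=cv2.cvtColor(a,6)[y:y+h,x:x+w].astype(np.float32);B=cv2.cvtColor(b,6)[y:y+h,x:x+w].astype(np.float32)
    print(n,cv2.phaseCorrelate(A,B,cv2.createHanningWindow((w,h),cv2.CV_32F)))
E
```

```text
scene front ((0.16201627764091064, 0.0007302978564194262), 1.0230152037408617)
scene right ((0.14827157315365014, -0.43205195675426467), 1.0107765158017477)
side front ((0.3139281327297976, -0.17629649672648817), 0.9478091498215994)
side left ((0.678846076670637, 0.1485115783689519), 0.9356281846761704)
```

View pics/cmp.png

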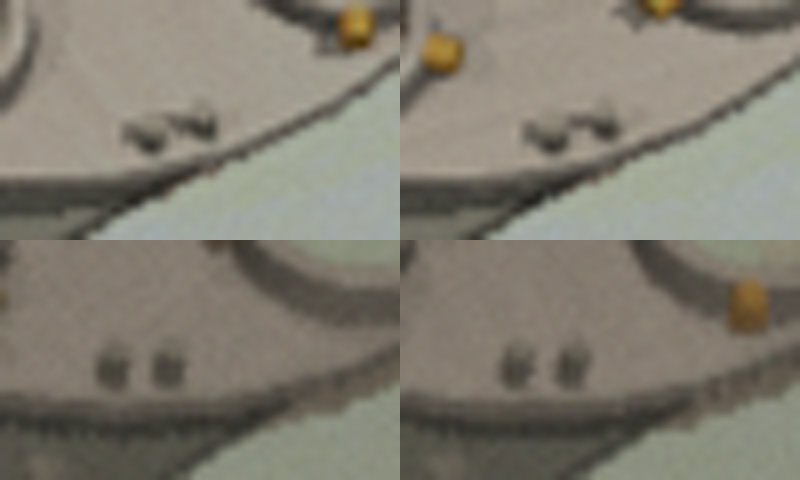

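```bash
python3 - <<'E'
from h import *
p=eyes.get_image('side')
for q in ['vase','tub','stamp','cup']: print(q,[(np.round(d['centre'],3).tolist(),round(d['confidence'],2)) for d in spotter.mark_of(q,p)][:3])
o=ctrl.get_obs(); print(o['t'],o['contact_force'],np.abs(o['dq']).max())
print(ctrl.finish_job())
E
```

```text
vase [([0.512, 0.404, 0.003], 0.89), ([0.575, -0.07, 0.001], 0.37)]
tub [([0.435, 0.254, -0.0], 0.56)]
stamp [([0.657, 0.391, -0.004], 0.85), ([0.505, -0.164, 0.124], 0.61), ([0.507, -0.164, 0.059], 0.35)]
cup [([0.73, 0.278, 0.002], 0.94), ([0.762, 0.391, -0.003], 0.86), ([0.509, -0.162, 0.058], 0.69)]
20.5167 [ 1.09519691 -0.67490954  0.17717765] 0.0033097713886620994
the job is handed in; nothing more can be done
None
```

The job is done and handed in at about 20.5 s. The cream cup is pressed home in the loading nest, and the dial is turned one click counter-clockwise, so the cup now stands under the printing pad.

**Pressing:** I felt the stop about 11.5 mm below the mouth. I built the push up in steps and held 15–17 N downward for about 0.66 s. The cup did not slip or sink any further. No reading, side force included, was above about 20 N.

**Turning:** I turned the dial by the knob. The wrist torque rose on leaving and entering the click, up to about 0.49 N m against the expected 0.15–0.3. It dropped to about 0 before I let go.

**Last checks:**
- **Cup:** It is under the pad with its rim at about 60 mm. The old cups and the empty nests have each moved on one station.
- **Click:** Three of the four dial-pin patches match the start picture to within about 0.5 pixel. The fourth is off by about 0.7 pixel. That suggests the dial rests a few tenths of a degree past the ideal angle at most, but I could not see the roller itself up close.
- **Surroundings:** The vase, tub, stamp and purple cups are where they were, and the arm was still and touching nothing.

The press was not perfectly straight. A side force of 5–9 N built up and the tool tilted up to 0.7° during it. I levelled it before the final hold, and the cup looked level after release.

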